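# Find the release notch by touch and open the clamp

## Task

Open the clamp fixture so that its bracket is free. With the fingers shut and pointing down, touch the top of the black guard edge gently and feel along it to find the notch, then press the release key inside the notch fully down and withdraw. Do not grasp or lift anything; leave the bracket standing in the fixture and everything else on the bench where it is.

Things in the scene. Friction and masses are not known exactly. Their poses are not given: they have to be found in the camera images.
- dock: clamping fixture fixed to the bench, 150 mm (its x) by 340 mm (its y). Origin on the bench top, x away from the robot, y along the guard edge, z up. The black guard edge runs along its near side between two blue end housings, 72 mm high (x -30 to 16, |y| 78 to 170 mm); a thin grey apron (x -30 to -24), flush with the edge's top, stands in front of it
- edge_mid (a point): middle of the flat top of the black guard edge, 64 mm above the bench, at x = -3, y = 0 of the fixture. The edge is 38 mm deep (fixture x -24 to 14) and exposed over y = -78 to 78 mm. Somewhere in it is one notch, 50 mm wide along y, its centre anywhere in y = -45 to 45 mm (changes each time, not reported), open above and behind, closed in front by the apron
- deck (a point): point on the fixture's deck between the jaws, at x = 70, y = 0 of the fixture; behind the edge the deck is 20 mm above the bench, the two steel jaws on it reach 51 mm
- release_key (a joint): travel of the release key straight down: 0 = up (start), 0.008 m = fully home on its stop. The key is a black bar (37 mm deep, as long as the exposed edge) that runs under the guard edge and can be reached only in the notch, whose floor it forms: its top is 20 mm below the edge (44 mm above the bench) when up. It gives way at about 5 N, has no spring and stays where it is left
- jaw (a joint): opening of the movable clamp jaw in m: 0 = closed, 0.008 = open; it is linked to the key and moves equally with it
- bracket: pale L-shaped bracket, 32x60x50 mm, loose, standing on the fixture's deck between the jaws; its top is 70 mm above the bench. Origin: centre of its underside
- dropper_bottle: small amber dropper bottle, 33x34x102 mm; loose bystander on the bench, origin at the centre of its underside
- flux_bottle: white needle bottle with blue cap, 46x46x128 mm; loose bystander on the bench, origin at the centre of its underside
- tape_roll: roll of masking tape lying flat, 100x99x25 mm; loose bystander on the bench, origin at the centre of its underside
- screw_tray: blue tray of small screws, 106x146x30 mm; loose bystander on the bench, origin at the centre of its underside
- screwdriver: red-handled screwdriver, 197 mm long, lying; loose bystander on the bench, origin at the centre of its underside
- marker: white pen with black cap, 135 mm long, lying near the robot's edge of the bench; loose bystander on the bench, origin at the centre of its underside
- wire_spool: wire spool standing on its flange, 58x58x42 mm; loose bystander on the bench, origin at the centre of its underside
Not all that is in view belongs to the job. Leave any brown, pink or purple look-alike of the bracket alone.

How it is judged (in metres and radians):
On the way, in this order (a step that is already met when the one before it is completed fails the run):
1. the shut fingertips touch the top of the exposed guard edge (TCP more than 70 mm above the fixture's underside, contact over 0.5 N) while the key is still up (contact force between the fingers and dock above 0.5 N and z of the grasp point in the frame of dock above 0.07 m and y of the grasp point in the frame of dock between -0.078 and 0.078 m and x of the grasp point in the frame of dock between -0.04 and 0.03 m and value of joint release_key below 0.002 m), for 0.05 s.
2. the fingers press the release key home inside the notch (at least 6.5 of 8 mm) (value of joint release_key above 0.0065 m and contact force between the fingers and dock above 0.5 N), for 0.1 s.
At the end, for the whole second after the job is handed in: The release key is down by at least 6.5 of its 8 mm and the jaw open by at least 5.5 mm; the bracket still stands in the fixture within 15 mm of where it was, upright within 0.2 rad and at rest; every other loose thing is within 30 mm of where it stood (value of joint release_key above 0.0065 m and value of joint jaw above 0.0055 m and distance of bracket from where it was at the start of the episode below 0.015 m and angle between bracket's own z axis and vertical below 0.2 rad and linear speed of bracket below 0.02 m/s and distance of each of dropper_bottle, flux_bottle, tape_roll, screw_tray, screwdriver, marker, wire_spool from where it was at the start of the episode below 0.03 m); the robot touches nothing.
It fails at once if the fingers press on the fixture with more than 100 N (a blow, not a touch) (contact force between the fingers and dock above 100 N).
It fails at once if the bracket is lifted, knocked over or shifted by more than 15 mm (distance of bracket from where it was at the start of the episode above 0.015 m or angle between bracket's own z axis and vertical above 0.3 rad).
It fails at once if a bystander is carried or pushed more than 30 mm (distance of any of dropper_bottle, flux_bottle, tape_roll, screw_tray, screwdriver, marker, wire_spool from where it was at the start of the episode above 0.03 m).
It also fails if it takes over 64 s, if anything falls off the work surface, if the arm or the gripper's body presses on something with over 40 N, if the wrist force passes 120 N, or if a joint passes its speed limit or range.

## Robot

A 6-joint arm with a two-finger parallel gripper is mounted at the origin on a cart in front of the work surface, level with it; the furniture and walls round the work are solid. World frame = base frame: x ahead of the robot, y to its left, z up, the work surface at z = 0. Lengths are in m, angles in degrees, forces in N, time in s.
With the tool pointing down it reaches from about 0.275 to 0.85 m from the base axis. Payload 19 kg.
Tool frame: the origin (TCP) lies between the finger pads, 19 mm behind the fingertips; this is the grasp point; z points along the fingers, y is the line along which they close (so a half turn about z gives the same grasp; the last joint's range is limited). The gripper opens to 85 mm and grips with 20 to 120 N. Pads are 22 mm wide; open, the fingers measure 114 mm over their backs; the gripper's body (76 mm by 85 mm) begins 54 mm behind the grasp point. The pads swing forward as they close: fully open they stand 13 mm farther back than shut.
Start: joints at [-77.464, 8.623, 82.357, -0, 89.026, -7.678], TCP at [0.199, -0.54, 0.25] pointing down, gripper open.
Joint ranges: [-160.23, 160.23], [-39.13, 120.54], [6.94, 153.29], [-79.49, 259.48], [9.18, 160.14], [-161.06, 161.06]. Speed limits (degrees/s): [108.29, 108.29, 127.2, 172.46, 172.46, 172.46].

## Interface

Orientations are given as [roll, pitch, yaw] about the fixed x, y, z axes, in that order (R = Rz(yaw) Ry(pitch) Rx(roll)).
In Python, from cell import sense, read_camera, job_done gives the robot as it stands.
- The arm moves only by the tool move_arm, never from a script. Its argument "commands" is a list of rows, each a list of 7 numbers: the shift along the world's x, y, z as a fraction of full scale, then the turn, a rotation vector about the world's x, y, z as a fraction of full scale, then the opening, from 0 (shut) to 1 (fully open). A call has exactly 10 rows; each row is the pose to reach, as a shift and turn from the pose commanded when the call began; what a row does not reach only later rows make up. Full scale, the value 1, is 0.4 m for a shift and pi/2 rad for a turn. A row lasts 1/10 s, in which the tool goes at most 50 mm and 8.59 degrees, less where a joint would pass 70% of its speed; a pose out of reach is approached as far as the arm can. A call with a number of a shift or a turn outside -1 to 1 is refused whole. A call with a gripper value outside its range is refused whole. The fingers move at their own pace and stop on an object; the grip force is fixed at half the most. Time passes only in rows, so rows that repeat a pose let the fingers close, or fill a call up. It gives the time, the measured TCP pose, the force, the opening and the grip force at its end, in the units of the state.
- sense(): the state, without advancing time (a new reading comes with each control period).
- read_camera(name): name is "side" or "top"; returns a dict with "color" (480x640x3 uint8, red, green, blue), "range_z" (480x640 float32, m along the optical axis (not along the pixel's ray), 0 where there is no reading), "fov_y" (degrees; the focal length in pixels is half the picture's height over the tangent of half this angle, whatever the lens; pixels are square), "cx", "cy" (the principal point, pixels), "cam_to_world" (4x4, takes a point from camera to world coordinates). Camera axes: x right, y down, z forward; pixel columns grow to the right and rows downward; lengths in m; the calibration is good to about 2 mm. A picture is of the moment at which its call begins.
- job_done(): hands the job in; it is judged then, once.
The state is a dict: "time_s": time; "joint_pos": joint angles; "qvel": joint speeds; "joint_efforts": joint torques, N m; "ee_pos": TCP position; "ee_rot": TCP orientation; "wrist_force": force on the tool from outside, world axes, zero at the start; "torque": the same for the moment, N m; "gripper_width": finger opening in m; "grasp_force": force on a finger pad.
Only numpy, scipy, OpenCV 4.12 (cv2) and the standard library are available. Lean on these libraries where they do the work, as an engineer would, in place of code of your own. Each camera call takes 0.05 s, during which the arm holds its last target. There are 200 camera calls.

## Working session

There is one attempt and no reset: what is moved stays moved. The work goes in short steps, Python scripts to look and compute and a tool call to move; the robot and the scene stay as the last step left them, time stands still between calls to the robot, and variables do not carry over. Pictures are saved under pics/ and viewed, at most 10 in all, crops included, and the job is handed in when it is done.

Besides the shell and the picture viewer there is one more tool, called after ">>>" as name(argument=value, ...) on one line, values as JSON. move_arm: Moves the arm, as the interface text tells. Its arguments: {"type":"object","properties":{"commands":{"type":"array"}},"required":["commands"]}

```bash
mkdir -p pics
cat > h.py <<'E'
import numpy as np,cv2
from cell import sense,read_camera,job_done
def pts(c):
    f=240/np.tan(np.radians(c["fov_y"])/2);z=c["range_z"]
    v,u=np.mgrid[:480,:640]
    P=np.stack([(u-c["cx"])/f*z,(v-c["cy"])/f*z,z,np.ones_like(z)],-1)
    return (P@np.array(c["cam_to_world"]).T)[...,:3]
E
python3 - <<'E'
from h import *
for n in("top","side"):
    c=read_camera(n);cv2.imwrite(f"pics/{n}0.png",c["color"][...,::-1]);np.savez(f"{n}0.npz",**c)
    print(n,c["fov_y"],np.round(c["cam_to_world"],3).tolist())
s=sense();print(s)
E
```

```text
top 45.532596887933195 [[0.021, -0.988, 0.155, 0.354], [-1.0, -0.02, 0.008, 0.051], [-0.005, -0.155, -0.988, 1.417], [0.0, 0.0, 0.0, 1.0]]
side 54.95916168828651 [[0.963, -0.112, 0.247, 0.229], [-0.271, -0.357, 0.894, -1.211], [-0.012, -0.927, -0.374, 0.621], [0.0, 0.0, 0.0, 1.0]]
{'time_s': 0.1, 'joint_pos': array([-7.74638601e+01,  8.64621614e+00,  8.23866737e+01,  1.86422846e-03,
        8.90276202e+01, -7.67782901e+00]), 'qvel': array([ 0.0674634 , -0.08654443, -0.09781281, -0.0303097 ,  0.0012694 ,
       -0.05043715]), 'joint_efforts': array([ 4.79463459e-03, -7.14384842e+01, -5.71794283e+01, -7.74919840e-05,
        7.15887567e-03, -2.44270831e-05]), 'ee_pos': array([ 0.19862405, -0.53939613,  0.24947754]), 'ee_rot': array([-1.79940281e+02, -9.93151880e-03,  2.02139311e+01]), 'wrist_force': array([ 0.0598837 , -0.08397585,  0.1156937 ]), 'torque': array([-0.03639778, -0.00831601,  0.01362883]), 'grasp_force': 0.0, 'gripper_width': 0.08561093504493926}
```

View pics/top0.png

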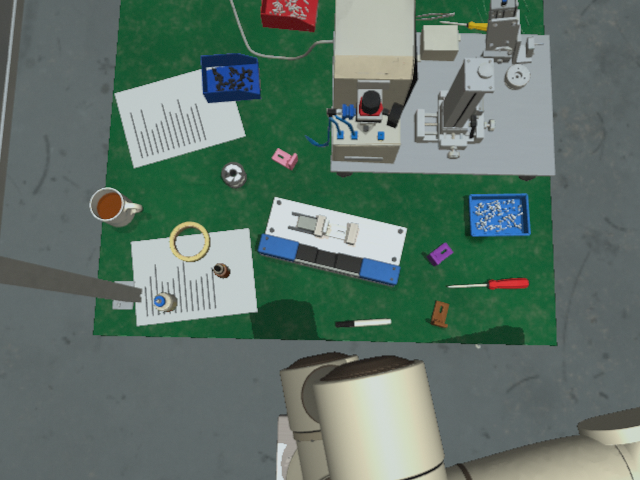

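View pics/side0.png

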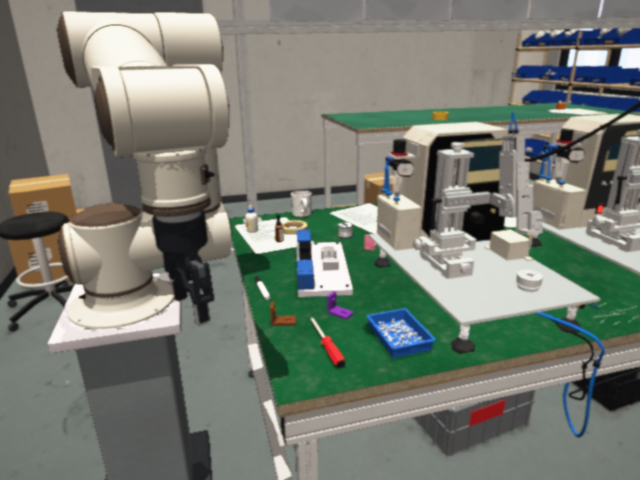

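Top view: the fixture spans about u 258–407, v 197–284, with its black edge from about (297,252) to (362,268) between the blue housings. The pale bracket stands at about (318,226) or (351,234). Brown (440,313), purple (441,254) and pink (285,158) are look-alikes and stay untouched. Next I measure the fixture's pose.

Run:
```python
from h import *
c=dict(np.load("top0.npz"));P=pts(c);col=c["color"];hsv=cv2.cvtColor(col,cv2.COLOR_RGB2HSV)
box=np.zeros((480,640),bool);box[190:290,250:412]=1
b=box&(hsv[...,0]>100)&(hsv[...,0]<125)&(hsv[...,1]>150)&(abs(P[...,2]-.072)<.006)
r=cv2.minAreaRect((P[b][:,:2]*1000).astype(np.float32));print(b.sum(),np.median(P[b][:,2]),r)
print(cv2.boxPoints(r).round(1).tolist())
dk=box&(abs(P[...,2]-.02)<.006)&(hsv[...,2]>120)
r2=cv2.minAreaRect((P[box&(P[...,2]>.012)][:,:2]*1000).astype(np.float32));print("all",r2,cv2.boxPoints(r2).round(1).tolist())
# left/right housing extents
ctr=P[b][:,:2].mean(0);w,v=np.linalg.eigh(np.cov(P[b][:,:2].T));ey=v[:,1]*np.sign(v[1,1]);ex=np.array([ey[1],-ey[0]])
print("ey",ey,"yaw",np.degrees(np.arctan2(ex[1],ex[0])))
q=(P[b][:,:2])@ey;print("y ext",np.sort(q)[[0,5,-6,-1]]);h,e=np.histogram(q,60);print(h.tolist(),e[[0,-1]])
x=P[b][:,:2]@ex;print("x ext",np.percentile(x,[0,1,50,99,100]))
yo=(q.min()+q.max())/2; xo=(np.percentile(x,1)+np.percentile(x,99))/2+.007
O=xo*ex+yo*ey;print("origin",O)
# height profile along edge
L=(P[...,:2]-O);X=L@ex;Y=L@ey
for y in np.arange(-80,81,6):
    m=box&(abs(Y*1000-y)<3)&(X>-.02)&(X<.012);print(y,m.sum(),np.round(np.percentile(P[m][:,2],[5,50,95])*1000) if m.sum() else None,end="; ")
cr=cv2.resize(col[190:290,250:412],None,fx=4.9,fy=4.9,interpolation=cv2.INTER_CUBIC)
cv2.imwrite("pics/crop.png",cr[...,::-1])
```

```text
1277 0.07204663192591032 ((522.0422973632812, 45.929473876953125), (338.92974853515625, 44.503509521484375), 77.79090881347656)
[[464.5, -115.0], [508.0, -124.4000015258789], [579.5999755859375, 206.89999389648438], [536.0999755859375, 216.3000030517578]]
all ((518.5656127929688, 32.75514221191406), (329.1235656738281, 362.9328308105469), 0.29255545139312744) [[353.1000061035156, 213.39999389648438], [354.8999938964844, -149.5], [684.0999755859375, -147.89999389648438], [682.2000122070312, 215.10000610351562]]
ey [0.21414449 0.97680199] yaw -12.365341474667291
y ext [-0.01281737 -0.01180813  0.32500732  0.32608468]
[41, 39, 27, 36, 43, 43, 41, 42, 43, 39, 42, 42, 41, 42, 41, 39, 1, 0, 0, 0, 0, 0, 0, 0, 0, 0, 0, 0, 0, 0, 0, 0, 0, 0, 0, 0, 0, 0, 0, 0, 0, 0, 0, 3, 41, 42, 42, 41, 41, 39, 42, 41, 41, 42, 39, 44, 38, 28, 36, 35] [-0.01281737  0.32608468]
x ext [0.47812757 0.47889483 0.50016117 0.52110946 0.52280265]
origin [0.52878294 0.04442835]
-80 36 [64. 70. 74.]; -74 34 [61. 65. 68.]; -68 33 [61. 65. 68.]; -62 34 [61. 65. 67.]; -56 34 [59. 64. 68.]; -50 33 [59. 64. 70.]; -44 34 [62. 65. 67.]; -38 33 [60. 64. 69.]; -32 35 [60. 65. 69.]; -26 33 [60. 63. 68.]; -20 33 [41. 63. 69.]; -14 32 [38. 44. 48.]; -8 33 [39. 44. 49.]; -2 32 [42. 45. 49.]; 4 32 [40. 45. 49.]; 10 34 [41. 45. 49.]; 16 30 [41. 44. 49.]; 22 34 [40. 46. 50.]; 28 36 [40. 45. 64.]; 34 33 [56. 64. 67.]; 40 32 [60. 64. 69.]; 46 36 [60. 64. 69.]; 52 32 [61. 64. 69.]; 58 32 [60. 64. 67.]; 64 36 [60. 64. 70.]; 70 33 [59. 65. 69.]; 76 33 [62. 67. 72.];
```

View pics/crop.png

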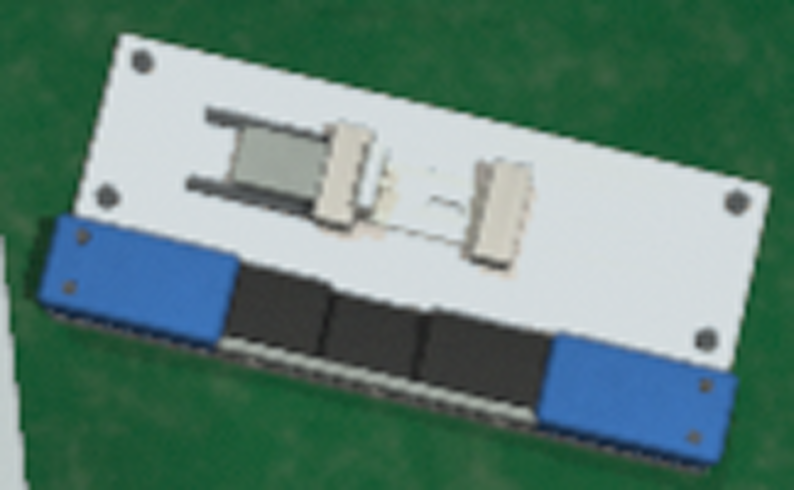

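Depth already suggests the notch spans y ≈ -19 to 31 in the fixture frame (centre ≈ 6 mm). I'll touch at y = -45 first, then feel along from there. First move: shut the fingers, turn -32.5° and approach.

>>> move_arm(commands=[[0.02, 0.03, 0, 0, 0, -0.04, 0], [0.06, 0.1, 0, 0, 0, -0.08, 0], [0.11, 0.18, 0, 0, 0, -0.13, 0], [0.16, 0.27, 0, 0, 0, -0.18, 0], [0.21, 0.36, 0, 0, 0, -0.23, 0], [0.26, 0.45, 0, 0, 0, -0.28, 0], [0.32, 0.54, 0, 0, 0, -0.32, 0], [0.36, 0.61, 0, 0, 0, -0.36, 0], [0.39, 0.66, 0, 0, 0, -0.361, 0], [0.4, 0.675, 0, 0, 0, -0.361, 0]])

```text
time_s: 1.1
ee_pos: [0.3594, -0.2678, 0.25]
ee_rot: [-180.0, -0.0, -12.2]
wrist_force: [-0.7, -1.1, 0.4]
gripper_width: 0.0003
grasp_force: 0.0
```

>>> move_arm(commands=[[0.02, 0.03, 0, 0, 0, 0, 0], [0.06, 0.1, 0, 0, 0, 0, 0], [0.11, 0.19, 0, 0, 0, 0, 0], [0.17, 0.29, -0.02, 0, 0, 0, 0], [0.23, 0.4, -0.06, 0, 0, 0, 0], [0.29, 0.5, -0.12, 0, 0, 0, 0], [0.34, 0.59, -0.17, 0, 0, 0, 0], [0.37, 0.64, -0.22, 0, 0, 0, 0], [0.385, 0.67, -0.25, 0, 0, 0, 0], [0.387, 0.673, -0.25, 0, 0, 0, 0]])

```text
time_s: 2.1
ee_pos: [0.5131, 0.0001, 0.1483]
ee_rot: [180.0, 0.2, -12.2]
wrist_force: [-0.3, 0.2, -0.2]
gripper_width: 0.0001
grasp_force: 0.0
```

>>> move_arm(commands=[[0, 0, -0.02, 0, 0, 0, 0], [0, 0, -0.05, 0, 0, 0, 0], [0, 0, -0.08, 0, 0, 0, 0], [0, 0, -0.11, 0, 0, 0, 0], [0, 0, -0.13, 0, 0, 0, 0], [0, 0, -0.14, 0, 0, 0, 0], [0, 0, -0.145, 0, 0, 0, 0], [0, 0, -0.15, 0, 0, 0, 0], [0, 0, -0.15, 0, 0, 0, 0], [0, 0, -0.15, 0, 0, 0, 0]])

```text
time_s: 3.1
ee_pos: [0.5136, -0.0003, 0.0903]
ee_rot: [-180.0, -0.0, -12.3]
wrist_force: [0.4, -0.3, -0.0]
gripper_width: -0.0002
grasp_force: 0.0
```

Run:
```python
from h import *
s=sense();print(s["ee_pos"],s["ee_rot"],s["wrist_force"])
c=read_camera("side");cv2.imwrite("pics/side1.png",cv2.resize(c["color"][200:320,250:410],None,fx=4.9,fy=4.9)[...,::-1])
```

```text
[ 5.13592224e-01 -3.37090910e-04  9.02536649e-02] [-1.79991885e+02 -2.64075371e-02 -1.22709576e+01] [ 0.36879184 -0.32997611 -0.0126073 ]
```

View pics/side1.png

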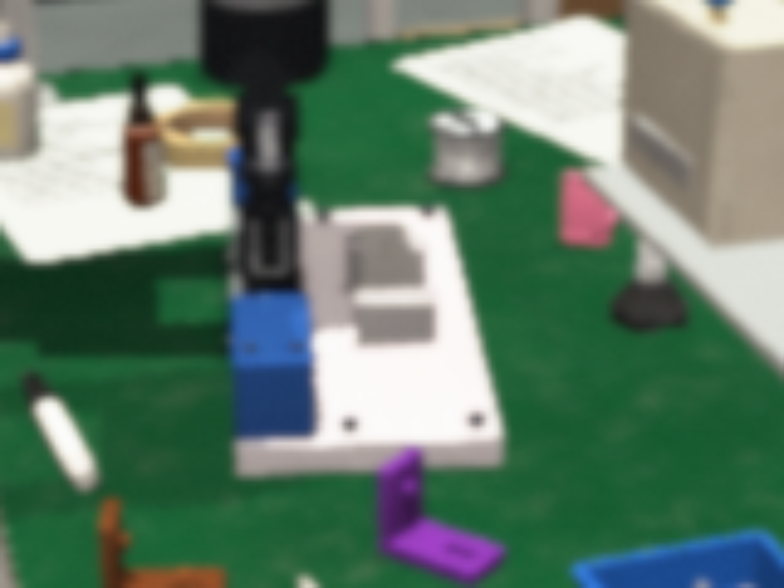

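The side crop shows the shut fingers (about 268,250) just above the guard edge behind the near blue housing. Next is a gentle touch.

>>> move_arm(commands=[[0, 0, -0.003, 0, 0, 0, 0], [0, 0, -0.006, 0, 0, 0, 0], [0, 0, -0.009, 0, 0, 0, 0], [0, 0, -0.012, 0, 0, 0, 0], [0, 0, -0.014, 0, 0, 0, 0], [0, 0, -0.016, 0, 0, 0, 0], [0, 0, -0.018, 0, 0, 0, 0], [0, 0, -0.019, 0, 0, 0, 0], [0, 0, -0.019, 0, 0, 0, 0], [0, 0, -0.019, 0, 0, 0, 0]])

```text
time_s: 4.15
ee_pos: [0.5135, -0.0004, 0.0827]
ee_rot: [-180.0, -0.0, -12.3]
wrist_force: [-3.0, -0.5, 5.6]
gripper_width: -0.0002
grasp_force: 3.1
```

Touch confirmed at 5.6 N. Now I feel along toward +y with the same light contact.

>>> move_arm(commands=[[0.001, 0.005, 0, 0, 0, 0, 0], [0.0025, 0.011, 0, 0, 0, 0, 0], [0.004, 0.018, 0, 0, 0, 0, 0], [0.0055, 0.025, 0, 0, 0, 0, 0], [0.007, 0.032, 0, 0, 0, 0, 0], [0.0085, 0.039, 0, 0, 0, 0, 0], [0.01, 0.046, 0, 0, 0, 0, 0], [0.011, 0.052, 0, 0, 0, 0, 0], [0.012, 0.056, 0, 0, 0, 0, 0], [0.012, 0.056, 0, 0, 0, 0, 0]])

```text
time_s: 5.15
ee_pos: [0.5186, 0.0221, 0.0827]
ee_rot: [180.0, -0.0, -12.3]
wrist_force: [-0.3, -1.5, 5.2]
gripper_width: 0.0001
grasp_force: 2.7
```

>>> move_arm(commands=[[0.002, 0.009, 0, 0, 0, 0, 0], [0.004, 0.018, 0, 0, 0, 0, 0], [0.006, 0.027, 0, 0, 0, 0, 0], [0.008, 0.036, 0, 0, 0, 0, 0], [0.01, 0.045, 0, 0, 0, 0, 0], [0.012, 0.054, 0, 0, 0, 0, 0], [0.014, 0.063, 0, 0, 0, 0, 0], [0.0155, 0.07, 0, 0, 0, 0, 0], [0.0165, 0.0735, 0, 0, 0, 0, 0], [0.0165, 0.0735, 0, 0, 0, 0, 0]])

```text
time_s: 6.15
ee_pos: [0.5249, 0.0516, 0.0823]
ee_rot: [-180.0, 0.0, -12.3]
wrist_force: [1.1, -0.6, -0.4]
gripper_width: 0.0003
grasp_force: 0.0
```

Contact vanished at the expected spot, so the fingers are over the notch. Now I go down to the key.

>>> move_arm(commands=[[0, 0, -0.005, 0, 0, 0, 0], [0, 0, -0.01, 0, 0, 0, 0], [0, 0, -0.015, 0, 0, 0, 0], [0, 0, -0.02, 0, 0, 0, 0], [0, 0, -0.025, 0, 0, 0, 0], [0, 0, -0.03, 0, 0, 0, 0], [0, 0, -0.035, 0, 0, 0, 0], [0, 0, -0.04, 0, 0, 0, 0], [0, 0, -0.044, 0, 0, 0, 0], [0, 0, -0.044, 0, 0, 0, 0]])

```text
time_s: 7.15
ee_pos: [0.5248, 0.0515, 0.0646]
ee_rot: [-180.0, 0.0, -12.3]
wrist_force: [-0.2, -0.3, 0.5]
gripper_width: 0.0002
grasp_force: 0.0
```

>>> move_arm(commands=[[0, 0, -0.003, 0, 0, 0, 0], [0, 0, -0.006, 0, 0, 0, 0], [0, 0, -0.009, 0, 0, 0, 0], [0, 0, -0.012, 0, 0, 0, 0], [0, 0, -0.015, 0, 0, 0, 0], [0, 0, -0.018, 0, 0, 0, 0], [0, 0, -0.021, 0, 0, 0, 0], [0, 0, -0.0235, 0, 0, 0, 0], [0, 0, -0.0235, 0, 0, 0, 0], [0, 0, -0.0235, 0, 0, 0, 0]])

```text
time_s: 8.15
ee_pos: [0.5248, 0.0514, 0.0552]
ee_rot: [-180.0, 0.0, -12.3]
wrist_force: [-0.1, -0.6, 1.3]
gripper_width: 0.0
grasp_force: 0.2
```

>>> move_arm(commands=[[0, 0, -0.0005, 0, 0, 0, 0], [0, 0, -0.001, 0, 0, 0, 0], [0, 0, -0.0015, 0, 0, 0, 0], [0, 0, -0.002, 0, 0, 0, 0], [0, 0, -0.0025, 0, 0, 0, 0], [0, 0, -0.003, 0, 0, 0, 0], [0, 0, -0.003, 0, 0, 0, 0], [0, 0, -0.003, 0, 0, 0, 0], [0, 0, -0.003, 0, 0, 0, 0], [0, 0, -0.003, 0, 0, 0, 0]])

```text
time_s: 9.15
ee_pos: [0.5248, 0.0514, 0.0546]
ee_rot: [-180.0, -0.0, -12.3]
wrist_force: [-4.9, 0.2, 12.2]
gripper_width: 0.0001
grasp_force: 6.1
```

12 N at 28.1 mm below the edge top contact: the key is home on its stop. Withdrawing straight up.

>>> move_arm(commands=[[0, 0, 0.01, 0, 0, 0, 0], [0, 0, 0.03, 0, 0, 0, 0], [0, 0, 0.06, 0, 0, 0, 0], [0, 0, 0.1, 0, 0, 0, 0], [0, 0, 0.16, 0, 0, 0, 0], [0, 0, 0.22, 0, 0, 0, 0], [0, 0, 0.28, 0, 0, 0, 0], [0, 0, 0.34, 0, 0, 0, 0], [0, 0, 0.37, 0, 0, 0, 0], [0, 0, 0.375, 0, 0, 0, 0]])

```text
time_s: 10.15
ee_pos: [0.5253, 0.0514, 0.2058]
ee_rot: [-180.0, -0.1, -12.3]
wrist_force: [0.1, -0.5, -0.5]
gripper_width: -0.0
grasp_force: 0.0
```

>>> move_arm(commands=[[-0.03, -0.05, 0, 0, 0, 0, 0], [-0.06, -0.12, 0, 0, 0, 0, 0], [-0.1, -0.2, 0, 0, 0, 0, 0], [-0.14, -0.28, 0, 0, 0, 0, 0], [-0.18, -0.36, 0, 0, 0, 0, 0], [-0.22, -0.44, 0, 0, 0, 0, 0], [-0.26, -0.52, 0, 0, 0, 0, 0], [-0.28, -0.58, 0, 0, 0, 0, 0], [-0.3, -0.6, 0, 0, 0, 0, 0], [-0.3, -0.6, 0, 0, 0, 0, 0]])

```text
time_s: 11.15
ee_pos: [0.404, -0.189, 0.2034]
ee_rot: [-180.0, 0.1, -12.4]
wrist_force: [-1.0, -0.6, -0.1]
gripper_width: -0.0001
grasp_force: 0.0
```

Run:
```python
from h import *
c=read_camera("top");P=pts(c);cv2.imwrite("pics/crop2.png",cv2.resize(c["color"][190:290,250:412],None,fx=4.9,fy=4.9,interpolation=cv2.INTER_CUBIC)[...,::-1])
ey=np.array([.213,.977]);ex=np.array([.977,-.213]);L=P[...,:2]-[.5288,.0444];X=L@ex;Y=L@ey
m=(abs(X+.005)<.012)&(abs(Y-.006)<.018);print(m.sum(),np.median(P[m][:,2]),sense()["ee_pos"],sense()["wrist_force"])
```

```text
147 0.036234464413239076 [ 0.40454177 -0.18831687  0.20360576] [ 0.66006059  0.73375799 -0.37989159]
```

View pics/crop2.png

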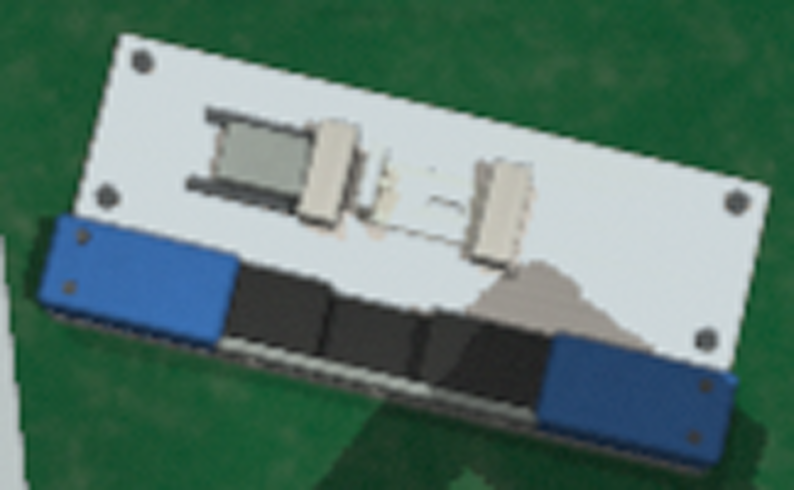

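The key's top now lies at 36 mm (8 mm down). The jaw at crop (330,170) has moved left, and the bracket stands unmoved at about (420,190).

```bash
python3 -c "
from cell import job_done
print(job_done())"
```

```text
the job is handed in; nothing more can be done
None
```

The release key is pressed fully home (its top measured 8 mm lower), the clamp jaw has visibly opened, the bracket looks unmoved, and the arm is withdrawn clear; the job is handed in, but it returned no verdict.

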